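# Rake heaped squash chunks level on a drying tray

## Robot

A 6-joint arm with a two-finger parallel gripper is mounted at the origin on the work surface. World frame = base frame: x ahead of the robot, y to its left, z up, the work surface at z = 0. Lengths are in m, angles in rad, forces in N, time in s.
With the tool pointing down it reaches from about 0.325 to 0.775 m from the base axis. Payload 5.5 kg.
Tool frame: the origin (TCP) lies at the very end of the fingers, on their centre line; the grasp point (between the pads) lies 19 mm behind it; y points along the fingers, x is the direction in which the jaws open and shut, and the axes are right-handed (so a half turn about y gives the same grasp; the last joint's range is limited). The gripper opens to 85 mm and grips with 20 to 120 N. Pads are 22 mm wide; open, the fingers measure 114 mm over their backs; the gripper's body (76 mm by 85 mm) begins 54 mm behind the grasp point. The pads swing forward as they close: fully open they stand 13 mm farther back than shut.
Start: joints at [-1.244, 0.091, 1.231, -0, 1.82, -0.057], TCP at [0.225, -0.556, 0.231] pointing down, gripper open.
Joint ranges: [-2.87, 2.87], [-0.86, 2.18], [0.17, 2.46], [-1.51, 4.65], [0.06, 2.69], [-2.65, 2.65]. Speed limits (rad/s): [2.57, 2.57, 3.01, 3.14, 3.14, 3.14].

## Interface

Orientations are given as a unit quaternion [w, x, y, z].
In Python, from rig import arm gives the robot as it stands. Calls block until the motion is done:
- arm.reach(position, orientation): joint-space move of the TCP to a pose.
- arm.line_to(position, rate=0.15, frame=None, until_force=None): straight line of the TCP; frame=None keeps the orientation; rate is the mean speed in m/s. With until_force (N) it stops when the force on the tool has changed by that much, and returns True; else False.
- arm.goto_joints(angles): joint-space move.
- arm.grip(opening): finger opening in m; the grip force is fixed at half the most; returns when the fingers have stopped.
- arm.wait(seconds).
- arm.ik(position, orientation): joint angles nearest the present ones, or None.
- arm.capture(name): name is "scene" or "top" or "wrist"; returns a dict with "img" (480x640x3 uint8, red, green, blue), "fx", "fy", "cx", "cy" (pixels), "distortion" ([k1, k2, p1, p2, k3] as OpenCV has them; the pictures are not rectified), "origin" and "rotation" of the camera in the world. Camera axes: x right, y down, z forward; pixel columns grow to the right and rows downward; lengths in m; the calibration is good to about 2 mm. A picture is of the moment at which its call begins. There is no depth.
A pose or a line that the arm cannot do raises arm.PlanningError and nothing moves.
- arm.close_job(): hands the job in, once; it reports no verdict.
Readings, each from a call of its own:
- arm.current_time(): time.
- arm.current_joint_positions(): joint angles.
- arm.current_qd(): joint speeds.
- arm.current_tau(): joint torques, N m.
- arm.current_eef_pos(): TCP position.
- arm.current_orientation(): TCP orientation.
- arm.current_ft_force(): force on the tool from outside, world axes, zero at the start.
- arm.current_wrist_torque(): the same for the moment, N m.
- arm.current_gripper_width(): finger opening in m.
Only numpy, scipy, OpenCV 4.12 (cv2) and the standard library are available. Lean on these libraries where they do the work, as an engineer would, in place of code of your own. Each camera call takes 0.05 s, during which the arm holds its last target. There are 200 camera calls.

## Task

Take the rake from its stand, rake the squash chunks heaped at one end of the drying tray into an even single layer along the whole length of the tray, a few in each third and none on top of another, and set the rake back on its stand. At least once draw the rake from behind the heap to past the middle of the tray with the tines riding on the springy mesh all the way, lightly: never bear down on it or crush the chunks. Touch the chunks only with the rake, and leave the jars and the bowl alone.

Things in the scene. Friction and masses are not known exactly. Their poses are not given: they have to be found in the camera images.
- tray: Fixed stainless drying tray with a wire-mesh floor. Origin: centre of its footprint, on the counter. Own y is its long axis and points to the end where the squash is heaped; x is across, z up. Inside 300 mm long (y) by 180 mm wide (x); upright walls 6 mm thick with a rolled rim, top 50 mm above the counter.
- mesh_nominal (a point): Point fixed to the tray: 90 mm from its origin towards the heap end, 19 mm up, where the mesh should lie under the heap. The real mesh sits loose on bent tabs: here up to 2.5 mm higher or lower, and from the heap end to the empty end it falls by 1 to 6 mm per 100 mm, unknown in each run: feel for it. Pressed anywhere, it sinks 1 mm per 8 N and springs back; over 10 N pulls it off its tabs.
- rake: Loose hand rake, 190 to 260 g. Origin: the grip, on the axis of its level wooden handle (20 mm wide along own x, 24 mm high, from 35 mm ahead of the origin to 115 mm behind). Own y points along the handle to the head. At y = +75 mm a steel swan neck drops to a head 84 mm wide (x), 8 mm thick; 7 steel tines, 6 mm thick, 12.5 mm apart, point down from it. Centre of mass about 13 mm ahead of the origin.
- rake_tips (a point): Middle of the row of tine tips: in the rake's frame (0, +75, -100) mm, 100 mm below the handle's axis. The row is 81 mm wide along the rake's x.
- stand: Fixed steel stand for the rake: a drip plate 115 mm (x) by 215 mm (y), 4 mm thick, and at own y = -90 mm a bracket with a fork 32 mm wide inside, prongs 16 mm tall, top 108 mm above the counter, which carries the handle's tail. Origin under the plate. The rake stands with its tine tips on the plate, its tail in the fork, its axes parallel to the stand's.
- stand_seat (a point): Where the rake's origin lies when the rake is on the stand: 104 mm above the counter, over the stand's origin.
- chunk1: Firm chunk of raw winter squash, a rounded block about 30 x 32 x 30 mm, 22 to 34 g, with rind on one face. Origin at its centre; it may lie on any face. At the start it lies in the lower layer of the heap: two rows of three, at the tray's +y end, with a free gap of about 30 mm to the end wall.
- chunk2: Firm chunk of raw winter squash, a rounded block about 31 x 30 x 30 mm, 22 to 34 g, with rind on one face. Origin at its centre; it may lie on any face. At the start it lies in the lower layer of the heap: two rows of three, at the tray's +y end, with a free gap of about 30 mm to the end wall.
- chunk3: Firm chunk of raw winter squash, a rounded block about 29 x 31 x 30 mm, 22 to 34 g, with rind on one face. Origin at its centre; it may lie on any face. At the start it lies in the lower layer of the heap: two rows of three, at the tray's +y end, with a free gap of about 30 mm to the end wall.
- chunk4: Firm chunk of raw winter squash, a rounded block about 31 x 29 x 30 mm, 22 to 34 g, with rind on one face. Origin at its centre; it may lie on any face. At the start it lies in the lower layer of the heap: two rows of three, at the tray's +y end, with a free gap of about 30 mm to the end wall.
- chunk5: Firm chunk of raw winter squash, a rounded block about 30 x 30 x 30 mm, 22 to 34 g, with rind on one face. Origin at its centre; it may lie on any face. At the start it lies in the lower layer of the heap: two rows of three, at the tray's +y end, with a free gap of about 30 mm to the end wall.
- chunk6: Firm chunk of raw winter squash, a rounded block about 31 x 31 x 30 mm, 22 to 34 g, with rind on one face. Origin at its centre; it may lie on any face. At the start it lies in the lower layer of the heap: two rows of three, at the tray's +y end, with a free gap of about 30 mm to the end wall.
- chunk7: Firm chunk of raw winter squash, a rounded block about 31 x 33 x 30 mm, 22 to 34 g, with rind on one face. Origin at its centre; it may lie on any face. At the start it lies on top of the heap.
- chunk8: Firm chunk of raw winter squash, a rounded block about 33 x 30 x 31 mm, 22 to 34 g, with rind on one face. Origin at its centre; it may lie on any face. At the start it lies on top of the heap.
- full_jar: Filled, lidded preserving jar, 72 mm wide, 103 mm tall, standing loose beside the work; bystander. Origin under its base.
- empty_jar: Empty glass jar, 70 mm wide, 84 mm tall, standing mouth down; bystander. Origin at its underside.
- bowl: Mixing bowl, 200 mm wide, 85 mm tall, standing loose beyond the tray's heap end; bystander. Origin under its base.
Not all that is in view belongs to the job. What is shaped like the chunk3 but green is not meant.

How it is judged:
On the way, in this order (a step that is already met when the one before it is completed fails the run):
1. the rake is lifted clear of its stand (z of rake in the frame of stand above 0.125 m and contact force between rake and stand below 0.1 N), for 0.1 s.
2. the tines rest on the mesh (over 1 N) at the heap's end, more than 60 mm from the tray's middle (y of rake_tips in the frame of tray above 0.06 m and z of rake_tips in the frame of tray below 0.035 m and contact force between rake and tray above 1 N), for 0.1 s.
3. drawn along, the tines rest on the mesh (over 1 N) 10 to 50 mm short of the tray's middle (y of rake_tips in the frame of tray between 0.01 and 0.05 m and z of rake_tips in the frame of tray below 0.035 m and contact force between rake and tray above 1 N), for 0.05 s.
4. the tines, drawn along, still rest on the mesh (over 1 N) more than 10 mm past the tray's middle (y of rake_tips in the frame of tray below -0.01 m and z of rake_tips in the frame of tray below 0.035 m and contact force between rake and tray above 1 N), for 0.1 s.
At the end, for the whole second after the job is handed in: All chunks lie still in the tray in one layer (centres under 47 mm above the counter); each third of its length holds two or more (ends: over 45 mm from the middle; middle: within 55 mm); the rake stands level on its stand, grip within 20 mm of its seat, tail in the fork, released, at rest (z of chunk1 in the frame of tray between 0.01 and 0.047 m and x of chunk1 in the frame of tray between -0.09 and 0.09 m and y of chunk1 in the frame of tray between -0.15 and 0.15 m and linear speed of each of chunk1, chunk2, chunk3, chunk4, chunk5, chunk6, chunk7, chunk8, rake below 0.02 m/s and z of chunk2 in the frame of tray between 0.01 and 0.047 m and x of chunk2 in the frame of tray between -0.09 and 0.09 m and y of chunk2 in the frame of tray between -0.15 and 0.15 m and z of chunk3 in the frame of tray between 0.01 and 0.047 m and x of chunk3 in the frame of tray between -0.09 and 0.09 m and y of chunk3 in the frame of tray between -0.15 and 0.15 m and z of chunk4 in the frame of tray between 0.01 and 0.047 m and x of chunk4 in the frame of tray between -0.09 and 0.09 m and y of chunk4 in the frame of tray between -0.15 and 0.15 m and z of chunk5 in the frame of tray between 0.01 and 0.047 m and x of chunk5 in the frame of tray between -0.09 and 0.09 m and y of chunk5 in the frame of tray between -0.15 and 0.15 m and z of chunk6 in the frame of tray between 0.01 and 0.047 m and x of chunk6 in the frame of tray between -0.09 and 0.09 m and y of chunk6 in the frame of tray between -0.15 and 0.15 m and z of chunk7 in the frame of tray between 0.01 and 0.047 m and x of chunk7 in the frame of tray between -0.09 and 0.09 m and y of chunk7 in the frame of tray between -0.15 and 0.15 m and z of chunk8 in the frame of tray between 0.01 and 0.047 m and x of chunk8 in the frame of tray between -0.09 and 0.09 m and y of chunk8 in the frame of tray between -0.15 and 0.15 m and ((y of chunk1 in the frame of tray above 0.045 m and (y of chunk2 in the frame of tray above 0.045 m or y of chunk3 in the frame of tray above 0.045 m or y of chunk4 in the frame of tray above 0.045 m or y of chunk5 in the frame of tray above 0.045 m or y of chunk6 in the frame of tray above 0.045 m or y of chunk7 in the frame of tray above 0.045 m or y of chunk8 in the frame of tray above 0.045 m)) or (y of chunk2 in the frame of tray above 0.045 m and (y of chunk3 in the frame of tray above 0.045 m or y of chunk4 in the frame of tray above 0.045 m or y of chunk5 in the frame of tray above 0.045 m or y of chunk6 in the frame of tray above 0.045 m or y of chunk7 in the frame of tray above 0.045 m or y of chunk8 in the frame of tray above 0.045 m)) or (y of chunk3 in the frame of tray above 0.045 m and (y of chunk4 in the frame of tray above 0.045 m or y of chunk5 in the frame of tray above 0.045 m or y of chunk6 in the frame of tray above 0.045 m or y of chunk7 in the frame of tray above 0.045 m or y of chunk8 in the frame of tray above 0.045 m)) or (y of chunk4 in the frame of tray above 0.045 m and (y of chunk5 in the frame of tray above 0.045 m or y of chunk6 in the frame of tray above 0.045 m or y of chunk7 in the frame of tray above 0.045 m or y of chunk8 in the frame of tray above 0.045 m)) or (y of chunk5 in the frame of tray above 0.045 m and (y of chunk6 in the frame of tray above 0.045 m or y of chunk7 in the frame of tray above 0.045 m or y of chunk8 in the frame of tray above 0.045 m)) or (y of chunk6 in the frame of tray above 0.045 m and (y of chunk7 in the frame of tray above 0.045 m or y of chunk8 in the frame of tray above 0.045 m)) or (y of chunk7 in the frame of tray above 0.045 m and y of chunk8 in the frame of tray above 0.045 m)) and ((y of chunk1 in the frame of tray below -0.045 m and (y of chunk2 in the frame of tray below -0.045 m or y of chunk3 in the frame of tray below -0.045 m or y of chunk4 in the frame of tray below -0.045 m or y of chunk5 in the frame of tray below -0.045 m or y of chunk6 in the frame of tray below -0.045 m or y of chunk7 in the frame of tray below -0.045 m or y of chunk8 in the frame of tray below -0.045 m)) or (y of chunk2 in the frame of tray below -0.045 m and (y of chunk3 in the frame of tray below -0.045 m or y of chunk4 in the frame of tray below -0.045 m or y of chunk5 in the frame of tray below -0.045 m or y of chunk6 in the frame of tray below -0.045 m or y of chunk7 in the frame of tray below -0.045 m or y of chunk8 in the frame of tray below -0.045 m)) or (y of chunk3 in the frame of tray below -0.045 m and (y of chunk4 in the frame of tray below -0.045 m or y of chunk5 in the frame of tray below -0.045 m or y of chunk6 in the frame of tray below -0.045 m or y of chunk7 in the frame of tray below -0.045 m or y of chunk8 in the frame of tray below -0.045 m)) or (y of chunk4 in the frame of tray below -0.045 m and (y of chunk5 in the frame of tray below -0.045 m or y of chunk6 in the frame of tray below -0.045 m or y of chunk7 in the frame of tray below -0.045 m or y of chunk8 in the frame of tray below -0.045 m)) or (y of chunk5 in the frame of tray below -0.045 m and (y of chunk6 in the frame of tray below -0.045 m or y of chunk7 in the frame of tray below -0.045 m or y of chunk8 in the frame of tray below -0.045 m)) or (y of chunk6 in the frame of tray below -0.045 m and (y of chunk7 in the frame of tray below -0.045 m or y of chunk8 in the frame of tray below -0.045 m)) or (y of chunk7 in the frame of tray below -0.045 m and y of chunk8 in the frame of tray below -0.045 m)) and ((y of chunk1 in the frame of tray between -0.055 and 0.055 m and (y of chunk2 in the frame of tray between -0.055 and 0.055 m or y of chunk3 in the frame of tray between -0.055 and 0.055 m or y of chunk4 in the frame of tray between -0.055 and 0.055 m or y of chunk5 in the frame of tray between -0.055 and 0.055 m or y of chunk6 in the frame of tray between -0.055 and 0.055 m or y of chunk7 in the frame of tray between -0.055 and 0.055 m or y of chunk8 in the frame of tray between -0.055 and 0.055 m)) or (y of chunk2 in the frame of tray between -0.055 and 0.055 m and (y of chunk3 in the frame of tray between -0.055 and 0.055 m or y of chunk4 in the frame of tray between -0.055 and 0.055 m or y of chunk5 in the frame of tray between -0.055 and 0.055 m or y of chunk6 in the frame of tray between -0.055 and 0.055 m or y of chunk7 in the frame of tray between -0.055 and 0.055 m or y of chunk8 in the frame of tray between -0.055 and 0.055 m)) or (y of chunk3 in the frame of tray between -0.055 and 0.055 m and (y of chunk4 in the frame of tray between -0.055 and 0.055 m or y of chunk5 in the frame of tray between -0.055 and 0.055 m or y of chunk6 in the frame of tray between -0.055 and 0.055 m or y of chunk7 in the frame of tray between -0.055 and 0.055 m or y of chunk8 in the frame of tray between -0.055 and 0.055 m)) or (y of chunk4 in the frame of tray between -0.055 and 0.055 m and (y of chunk5 in the frame of tray between -0.055 and 0.055 m or y of chunk6 in the frame of tray between -0.055 and 0.055 m or y of chunk7 in the frame of tray between -0.055 and 0.055 m or y of chunk8 in the frame of tray between -0.055 and 0.055 m)) or (y of chunk5 in the frame of tray between -0.055 and 0.055 m and (y of chunk6 in the frame of tray between -0.055 and 0.055 m or y of chunk7 in the frame of tray between -0.055 and 0.055 m or y of chunk8 in the frame of tray between -0.055 and 0.055 m)) or (y of chunk6 in the frame of tray between -0.055 and 0.055 m and (y of chunk7 in the frame of tray between -0.055 and 0.055 m or y of chunk8 in the frame of tray between -0.055 and 0.055 m)) or (y of chunk7 in the frame of tray between -0.055 and 0.055 m and y of chunk8 in the frame of tray between -0.055 and 0.055 m)) and horizontal distance between rake and stand_seat below 0.02 m and z of rake in the frame of stand between 0.096 and 0.112 m and angle between the z axis of rake and the z axis of stand, either way round below 0.12 rad); the robot touches nothing.
It fails at once if the rake bears down on the tray with more than 10 N (contact force between rake and tray above 10 N).
It fails at once if a chunk is crushed by the rake (more than 20 N) (contact force between rake and chunk1 above 20 N or contact force between rake and chunk2 above 20 N or contact force between rake and chunk3 above 20 N or contact force between rake and chunk4 above 20 N or contact force between rake and chunk5 above 20 N or contact force between rake and chunk6 above 20 N or contact force between rake and chunk7 above 20 N or contact force between rake and chunk8 above 20 N).
It fails at once if a chunk is touched with the fingers or the arm (contact force between any of the fingers, the arm and chunk1 above 0.5 N or contact force between any of the fingers, the arm and chunk2 above 0.5 N or contact force between any of the fingers, the arm and chunk3 above 0.5 N or contact force between any of the fingers, the arm and chunk4 above 0.5 N or contact force between any of the fingers, the arm and chunk5 above 0.5 N or contact force between any of the fingers, the arm and chunk6 above 0.5 N or contact force between any of the fingers, the arm and chunk7 above 0.5 N or contact force between any of the fingers, the arm and chunk8 above 0.5 N).
It fails at once if a jar or the bowl is disturbed (distance of any of full_jar, empty_jar, bowl from where it was at the start of the episode above 0.02 m).
It also fails if it takes over 64 s, if anything falls off the work surface, if the arm or the gripper's body presses on something with over 40 N, if the wrist force passes 120 N, or if a joint passes its speed limit or range.

## Working session

There is one attempt and no reset: what is moved stays moved. The work goes in short steps, each a Python script; the robot and the scene stay as the last script left them, time stands still between calls to the robot, and variables do not carry over. Pictures are saved under pics/ and viewed, about 8 in all and at most 12, crops included, and the job is handed in when it is done.

```bash
ls; mkdir -p pics; python3 - <<'E'
from rig import arm
import cv2,numpy as np
for n in ["scene","top"]:
    c=arm.capture(n); cv2.imwrite(f"pics/{n}0.png",c["img"][:,:,::-1]); 
    print(n,{k:np.round(v,4).tolist() for k,v in c.items() if k!="img"})
print(arm.current_time(),arm.current_orientation(),arm.current_ft_force())
E
```

```text
pics
scene {'fx': 538.2387, 'fy': 538.2387, 'cx': 319.3506, 'cy': 238.0013, 'distortion': [-0.058, 0.0, 0.0, 0.0, 0.0], 'origin': [1.0234, 0.7915, 0.962], 'rotation': [-0.0902, 0.2424, 0.8983, -0.3552]}
top {'fx': 528.551, 'fy': 528.551, 'cx': 319.6314, 'cy': 230.5875, 'distortion': [-0.0768, 0.0, 0.0, 0.0, 0.0], 'origin': [0.3656, 0.1137, 1.4609], 'rotation': [0.0599, -0.7011, 0.7069, -0.0717]}
0.1 [ 0.58656626 -0.58580852  0.39593123 -0.39497705] [ 0.18513996  0.14090622 -0.37166048]
```

View pics/top0.png

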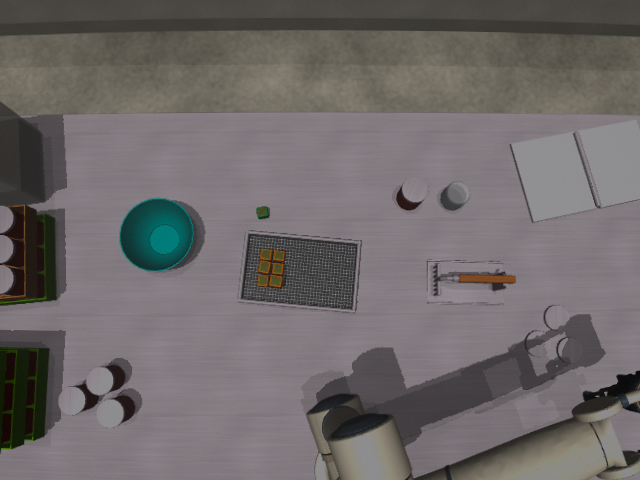

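View pics/scene0.png

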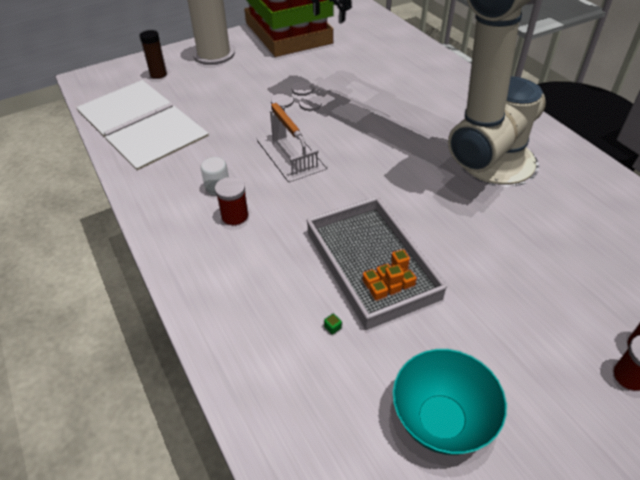

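Top view: the rake's handle is at (490,279) and its head at (435,278), on the stand plate (428–505, 260–305). The tray is at (300,271) with its heap at (271,268) on the +y side. Bystanders are the bowl (157,235) and jars (411,194) and (456,195). The green cube at (263,212) is the decoy. There is only one rake-like object. Next I turn these pixels into positions.

```bash
cat > h.py <<'E'
from rig import arm
import cv2,numpy as np
from scipy.spatial.transform import Rotation as R
def cast(c,uv,z):
    K=np.array([[c["fx"],0,c["cx"]],[0,c["fy"],c["cy"]],[0,0,1]])
    p=cv2.undistortPoints(np.array(uv,float).reshape(-1,1,2),K,np.array(c["distortion"],float)).reshape(-1,2)
    d=np.c_[p,np.ones(len(p))]@R.from_quat(c["rotation"],scalar_first=True).as_matrix().T
    o=np.array(c["origin"]); return (o+d*((z-o[2])/d[:,2])[:,None])[:,:2]
def quat(yaw,flip=1):  # rake yaw: rake y-axis = (-sin,cos); tool x along +-rake x, tool y down
    x=flip*np.array([np.cos(yaw),np.sin(yaw),0]); y=np.array([0,0,-1.])
    return R.from_matrix(np.c_[x,y,np.cross(x,y)]).as_quat(scalar_first=True)
def rect(c,mask,z):
    n=max(cv2.findContours(mask.astype(np.uint8),cv2.RETR_EXTERNAL,cv2.CHAIN_APPROX_NONE)[0],key=cv2.contourArea)
    w=cast(c,n.reshape(-1,2),z).astype(np.float32)*1000
    (cx,cy),s,a=cv2.minAreaRect(w); return np.array([cx,cy])/1000,np.array(s),a
E
python3 - <<'E'
from h import *
c=arm.capture("top"); im=c["img"]; hsv=cv2.cvtColor(im,cv2.COLOR_RGB2HSV)
om=cv2.inRange(hsv,(3,120,70),(20,255,255))
a=om.copy(); a[:,:420]=0;a[:265]=0;a[295:]=0
print("handle",rect(c,a,.112))
b=om.copy(); b[:,:235]=0;b[:,365:]=0; ys,xs=np.nonzero(b); print("heap px",xs.min(),xs.max(),ys.min(),ys.max(),cast(c,[[xs.min(),ys.min()],[xs.max(),ys.max()]],.05))
# tray: rim corners
g=cv2.cvtColor(im,cv2.COLOR_RGB2GRAY)
t=((hsv[...,1]<45)&(g<125)).astype(np.uint8); print("bg",hsv[330,300],hsv[271,330],hsv[240,300],hsv[265,500],hsv[300,460])
cor=[[245,231],[361,240],[356,311],[239,302]]
w=cast(c,cor,.05); print("tray",w.round(4).tolist(),w.mean(0))
s=cast(c,[[428,260],[505,262],[503,305],[427,302]],.004); print("stand",s.round(4).tolist(),s.mean(0))
print("jars",cast(c,[[413,187],[457,188],[157,235]],[.1,.084,.085][0]))
cv2.imwrite("pics/crop.png",np.hstack([cv2.resize(im[225:320,230:370],None,fx=2.8,fy=2.8,interpolation=cv2.INTER_CUBIC),cv2.resize(im[225:320,410:530],None,fx=2.8,fy=2.8,interpolation=cv2.INTER_CUBIC)])[:,:,::-1])
E
```

```text
handle (array([ 0.49118317, -0.34229401]), array([147.91842651,  19.10910606]), 87.93214416503906)
heap px 257 284 249 288 [[0.58210491 0.25830753]
 [0.4765829  0.18527396]]
bg [158  15 137] [ 0  4 70] [120   4  66] [160  17 138] [145  11 145]
tray [[0.6317, 0.2915], [0.6048, -0.0231], [0.4141, -0.0054], [0.4403, 0.3045]] [0.52271035 0.14189191]
stand [[0.5545, -0.214], [0.5466, -0.4334], [0.4264, -0.4193], [0.4378, -0.206]] [ 0.49133527 -0.31816716]
jars [[ 0.73915098 -0.16141379]
 [ 0.73607529 -0.28064711]
 [ 0.61317196  0.51645675]]
```

View pics/crop.png

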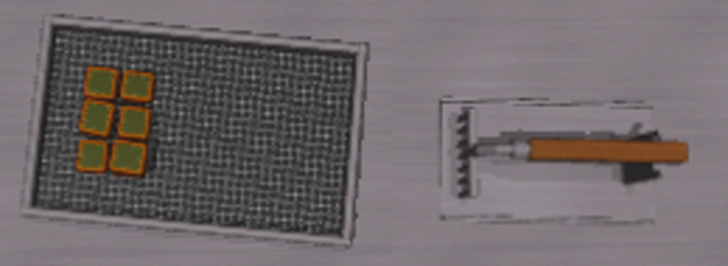

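```bash
python3 - <<'E'
from h import *
for f in (1,-1):
    for p,y in (((.492,-.31,.25),-.038),((.492,-.31,.085),-.038),((.54,.17,.15),-.085),((.5,-.03,.15),-.085)):
        q=arm.ik(p,quat(y,f)); print(f,p,None if q is None else np.round(q,2))
E
```

```text
1 (0.492, -0.31, 0.25) [-0.62  0.05  1.25 -0.    1.85 -0.58]
1 (0.492, -0.31, 0.085) [-0.62  0.06  1.52 -0.    1.56 -0.58]
1 (0.54, 0.17, 0.15) [ 0.24 -0.    1.47 -0.    1.67  0.33]
1 (0.5, -0.03, 0.15) [-0.13 -0.18  1.64 -0.    1.68 -0.04]
-1 (0.492, -0.31, 0.25) [-0.62  0.05  1.25  0.    1.85  2.56]
-1 (0.492, -0.31, 0.085) [-0.62  0.06  1.52  0.    1.56  2.56]
-1 (0.54, 0.17, 0.15) None
-1 (0.5, -0.03, 0.15) None
```

```bash
python3 - <<'E'
from h import *
arm.reach([.492,-.31,.27],quat(-.038))
c=arm.capture("wrist"); cv2.imwrite("pics/w1.png",c["img"][:,:,::-1]); np.save("w1.npy",c,allow_pickle=True)
print(c["origin"],c["rotation"],arm.current_time())
hsv=cv2.cvtColor(c["img"],cv2.COLOR_RGB2HSV)
om=cv2.inRange(hsv,(3,120,60),(20,255,255)); print("handle",rect(c,om,.116)); print(cv2.boundingRect(om))
E
```

```text
[ 0.4936881  -0.23488129  0.41238146] [ 0.15335061  0.9879718  -0.01954913 -0.00362632] 1.5667
handle (array([ 0.49105161, -0.34282153]), array([145.58641052,  18.1962204 ]), 87.79542541503906)
(312, 0, 292, 339)
```

View pics/w1.png

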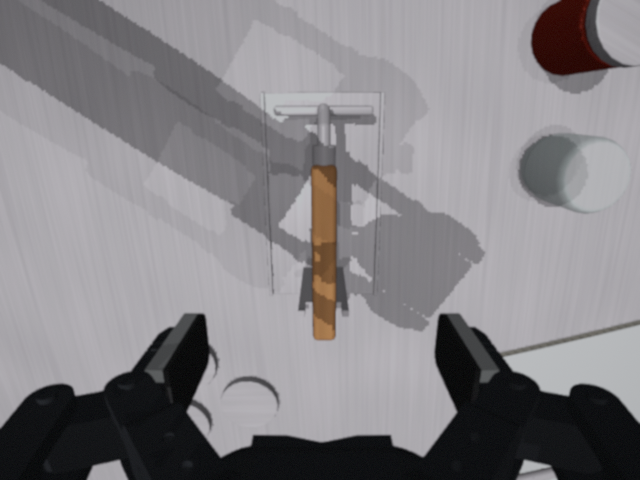

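The wrist view shows the rake on its stand. The handle runs (324,165) to (324,339), the head bar is at (324,110), and the plate corners are (263,92), (383,92), (376,293), (272,293).

```bash
python3 - <<'E'
from h import *
c=np.load("w1.npy",allow_pickle=True).item()
p=cast(c,[[263,92],[383,92],[376,293],[272,293]],.004); print(p.round(4).tolist(),p.mean(0))
print("handle",cast(c,[[324,165],[324,339]],.116), "head top?",cast(c,[[324,110]],.03),cast(c,[[324,110]],.05), cast(c,[[324,290]],.1))
t=np.load("w1.npy",allow_pickle=True).item()
E
```

```text
[[0.437, -0.209], [0.5541, -0.2136], [0.5473, -0.428], [0.4295, -0.4233]] [ 0.49201291 -0.31848478]
handle [[ 0.4938156  -0.26935197]
 [ 0.48824619 -0.41653751]] head top? [[ 0.49577478 -0.22886482]] [[ 0.49566564 -0.2291795 ]] [[ 0.48977984 -0.37791058]]
```

```bash
python3 - <<'E'
from h import *
arm.reach([.515,.03,.30],quat(-.085))
c=arm.capture("wrist"); cv2.imwrite("pics/w2.png",c["img"][:,:,::-1]); np.save("w2.npy",c,allow_pickle=True)
print(c["origin"],arm.current_time())
E
```

```text
[0.52097698 0.10482369 0.44237018] 2.9083
```

View pics/w2.png

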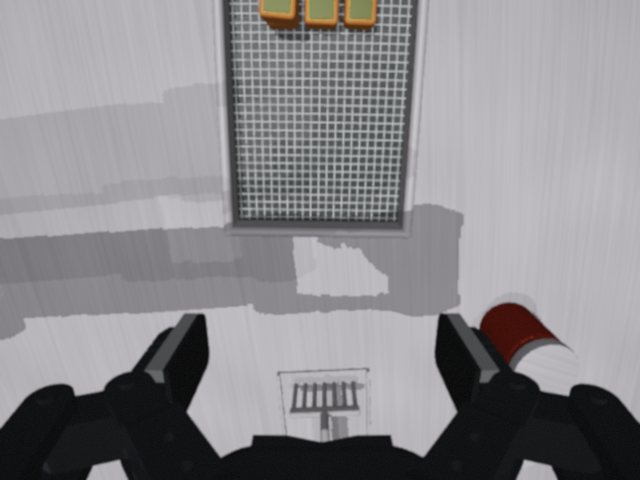

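This shows the tray's empty end, with rim corners at (229,235) and (407,235), and only the edge of the heap at (320,10). I'll move further along.

```bash
python3 - <<'E'
from h import *
c=np.load("w2.npy",allow_pickle=True).item(); print(cast(c,[[229,235],[408,235]],.05))
arm.reach([.527,.17,.30],quat(-.085))
c=arm.capture("wrist"); cv2.imwrite("pics/w3.png",c["img"][:,:,::-1]); np.save("w3.npy",c,allow_pickle=True)
print(c["origin"],arm.current_time())
E
```

```text
[[ 0.41469321 -0.00401526]
 [ 0.60007997 -0.01994565]]
[0.53300902 0.24560239 0.44218543] 3.575
```

View pics/w3.png

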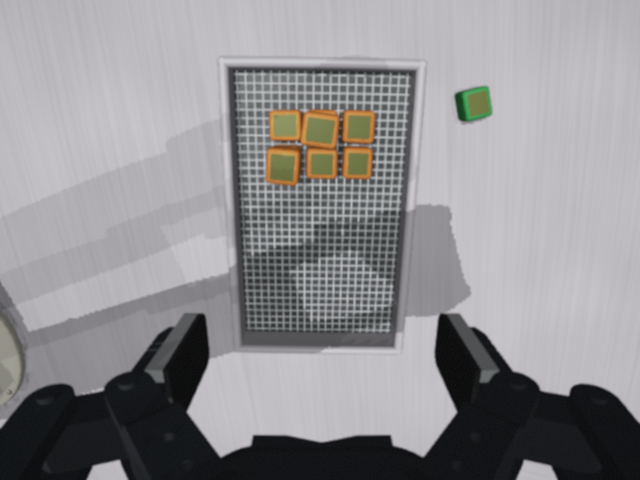

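The wrist view shows six chunk positions in two rows. The top-layer chunks are the back middle one (321,129) and the front left one (283,166). The decoy is at (474,104). Tray rim corners are (220,58), (425,61), (402,350), (238,350).

```bash
cat >> h.py <<'E'
T0=np.array([.5227,.1419]); TY=-.085
def totray(w):
    d=np.atleast_2d(w)-T0; s,c=np.sin(TY),np.cos(TY); return np.c_[d@[c,s],d@[-s,c]]
def fromtray(x,y):
    s,c=np.sin(TY),np.cos(TY); return T0+np.array([c*x-s*y,s*x+c*y])
E
python3 - <<'E'
from h import *
c=np.load("w3.npy",allow_pickle=True).item()
w=cast(c,[[220,58],[425,61],[402,350],[238,350]],.05); print(w.round(4).tolist(),w.mean(0))
a=w[:2].mean(0)-w[2:].mean(0); print("len",np.hypot(*a),"yaw",np.arctan2(-a[0],a[1]), "width",np.hypot(*(w[0]-w[1])))
print(totray(cast(c,[[285,125],[359,127],[322,164],[357,163]],.05))*1000, totray(cast(c,[[321,129],[283,166]],.08))*1000)
print("ends",totray(cast(c,[[325,70],[318,345]],.045))*1000)
E
```

```text
[[0.4438, 0.3061], [0.632, 0.2875], [0.6032, -0.0168], [0.4152, -0.0011]] [0.52350992 0.14393661]
len 0.3071424156389998 yaw -0.09356706868712011 width 0.18910938517881443
[[-33.94738465  96.48356362]
 [ 36.9214933   94.65843282]
 [  1.49314151  59.37658676]
 [ 35.85737878  60.40707964]] [[  0.58315532  93.59964409]
 [-33.95571907  61.02474618]]
ends [[   4.23961595  146.39760808]
 [  -2.97149759 -147.62230934]]
```

```bash
sed -i 's/^T0=.*/T0=np.array([.523,.1425]); TY=-.089/' h.py; cat >> h.py <<'E'
DZ=.083  # TCP z minus tip z
def tcp(x,y,z,yaw=None):  # TCP for tips at tray (x,y), tip height z
    yaw=TY if yaw is None else yaw
    p=fromtray(x,y)-.075*np.array([-np.sin(yaw),np.cos(yaw)]); return [p[0],p[1],z+DZ]
F=lambda n=5: np.mean([(arm.wait(.02),arm.current_ft_force())[1] for _ in range(n)],0)
E
python3 - <<'E'
from h import *
q=quat(-.037)
arm.reach([.4926,-.303,.16],q); arm.grip(.05)
arm.line_to([.4926,-.303,.087],rate=.1)
f0=F(); arm.grip(0.0); print("width",arm.current_gripper_width(),arm.current_eef_pos(),F()-f0,arm.current_time())
arm.line_to([.4926,-.303,.20],rate=.1); arm.wait(.2)
print(F(),arm.current_wrist_torque(),arm.current_time())
c=arm.capture("wrist"); cv2.imwrite("pics/w4.png",c["img"][:,:,::-1])
arm.reach(tcp(0,-.065,.06),quat(TY)); arm.wait(.3)
fs=np.array([F(1) for _ in range(8)]); print(fs.mean(0),fs.std(0),arm.current_time())
f0=fs.mean(0)
print(arm.line_to(tcp(0,-.065,.024),rate=.06)); print(F(3)-f0)
r=arm.line_to(tcp(0,-.065,.0),rate=.012,until_force=1.5); arm.wait(.1)
p=arm.current_eef_pos(); print(r,"tip z",p[2]-DZ,F()-f0,totray(p[:2])*1000,arm.current_time())
arm.line_to(tcp(0,-.065,.06),rate=.1)
print(arm.current_time())
E
```

```text
width 0.01892077196077843 [ 0.49296914 -0.30320755  0.08778229] [0.27973246 0.57790209 2.98472929] 7.2417
[ 0.12666994 -0.26570958 -2.02881491] [-0.05093626 -0.01026718  0.05403759] 8.8083
[-0.03635651 -0.25767725 -2.34471003] [0.48486359 0.4469803  0.87123273] 10.4833
False
[-0.12458533  0.56051572  0.54547727]
True tip z 0.01494758453214691 [ 1.10117688 -1.36883692  5.13753982] [[  -0.15784601 -140.21234652]] 12.4
13.0083
```

```bash
python3 - <<'E'
from h import *
arm.line_to(tcp(-.017,-.02,.11),rate=.2)
arm.line_to(tcp(-.017,.122,.11),rate=.2)
arm.line_to(tcp(-.017,.122,.060),rate=.1); f0=F(6)
print("z err",arm.current_eef_pos()[2]-DZ-.060, f0)
print(arm.line_to(tcp(-.017,.015,.060),rate=.07,until_force=12)); print(F(6)-f0)
arm.line_to(tcp(-.017,.015,.11),rate=.15)
c=arm.capture("top"); np.save("t1.npy",c,allow_pickle=True)
s=arm.capture("scene")
cv2.imwrite("pics/k1.png",np.hstack([cv2.resize(c["img"][225:320,230:370],None,fx=2.8,fy=2.8,interpolation=cv2.INTER_CUBIC),cv2.resize(s["img"][195:328,300:450],None,fx=2,fy=2,interpolation=cv2.INTER_CUBIC)])[:,:,::-1])
print(arm.current_time())
E
```

```text
z err 0.0011274373887125017 [ 0.03332692  0.16239382 -2.125101  ]
False
[ 0.13121921 -0.45494127  0.02751071]
17.475
```

View pics/k1.png

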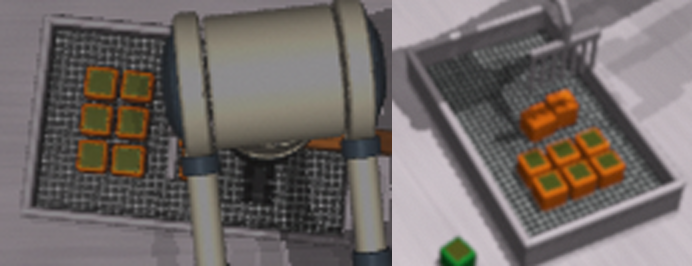

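```bash
cat > stroke.py <<'E'
from h import *
def probe(x,y,z0,z1,thr=1.8):
    arm.line_to(tcp(x,y,z0),rate=.1); arm.wait(.1); f0=F(12)
    r=arm.line_to(tcp(x,y,z1),rate=.012,until_force=thr); arm.wait(.05)
    f=F(8)-f0; z=arm.current_eef_pos()[2]-DZ
    print("probe",r,"z %.4f"%z,"F",f.round(2),"t",arm.current_time()); return r,f0,f,z
def draw(x,y0,y1,z,slope,f0,f,target=4.,step=.01,rate=.06):
    # z: actual tip height; arm sits off command, so command by increments around the actual value
    zc=z-ERR; y=y0
    zc+=np.clip((f[2]-target)/9000,-.0005,.0005)
    while y>y1+1e-6:
        y=max(y-step,y1); zc-=slope*step
        arm.line_to(tcp(x,y,zc),rate=rate)
        f=F(5)-f0; e=f[2]-target
        print("%.0f z%.2f F %s"%(y*1000,(arm.current_eef_pos()[2]-DZ)*1000,f.round(1)))
        if f[2]>8: zc+=.0004
        else: zc+=np.clip(.5*e/8000,-.0003,.0003)
    return f
ERR=.0011
E
python3 - <<'E'
from stroke import *
x=-.025
arm.line_to(tcp(x,.05,.12),rate=.2); arm.line_to(tcp(x,.131,.12),rate=.2)
r,f0,f,z=probe(x,.131,.034,.008)
zs=z+f[2]/8000; slope=(zs-.01559)/.196; print("slope",slope)
if r and .012<z<.030 and 0<slope<.08:
    draw(x,.131,-.022,z,slope,f0,f)
    arm.line_to(tcp(x,-.022,.11),rate=.15)
else: arm.line_to(tcp(x,.131,.12),rate=.1)
print(arm.current_time())
E
```

```text
probe True z 0.0203 F [ 0.88 -1.2   5.25] t 21.0333
slope 0.027493319904233166
121 z19.32 F [-0.4 -1.3  6.4]
111 z18.96 F [-1.3 -1.4  6.1]
101 z18.79 F [-0.9 -1.1  5.4]
91 z18.65 F [-1.3 -1.2  4.9]
81 z18.42 F [-1.  -1.   4.7]
71 z18.19 F [-0.8 -1.   3.8]
61 z17.93 F [-0.6 -1.   3.9]
51 z17.63 F [-0.9 -1.   3.8]
41 z17.41 F [-0.5 -1.1  3.7]
31 z17.07 F [-0.6 -1.1  3.7]
21 z16.82 F [-1.1 -1.   3.6]
11 z16.51 F [-0.7 -1.1  3.7]
1 z16.22 F [-0.9 -1.1  3.7]
-9 z15.93 F [-1.3 -1.4  3.7]
-19 z15.65 F [-0.8 -1.   3.5]
-22 z15.33 F [-0.4  0.9  3.2]
28.1417
```

```bash
python3 - <<'E'
from h import *
arm.reach([.50,-.16,.24],quat(TY))
c=arm.capture("top"); np.save("t2.npy",c,allow_pickle=True)
s=arm.capture("scene")
cv2.imwrite("pics/k2.png",np.hstack([cv2.resize(c["img"][225:320,230:370],None,fx=2.8,fy=2.8,interpolation=cv2.INTER_CUBIC),cv2.resize(s["img"][195:328,300:450],None,fx=2,fy=2,interpolation=cv2.INTER_CUBIC)])[:,:,::-1])
hsv=cv2.cvtColor(c["img"],cv2.COLOR_RGB2HSV); m=cv2.inRange(hsv,(3,100,50),(45,255,255)); m[:,:240]=0;m[:,360:]=0;m[:232]=0;m[312:]=0
n,_,st,ce=cv2.connectedComponentsWithStats(m)
for i in range(1,n):
    if st[i,4]>20: print(st[i],(totray(cast(c,[ce[i]],.045))*1000).round(0))
print(arm.current_time())
E
```

```text
[260 248  26  14 280] [[36. 79.]]
[308 266  35  27 816] [[-18. -69.]]
29.1
```

View pics/k2.png

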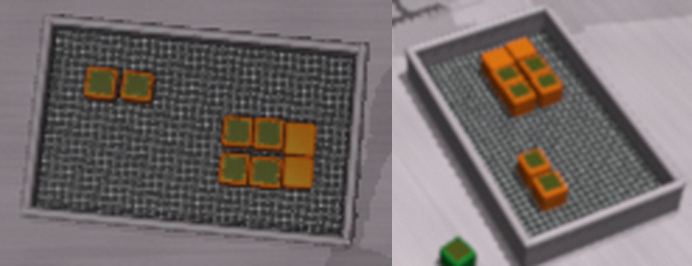

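The layer is as planned: two chunks at the heap end (y≈+95, +60 mm), then three rows of two at y≈−39, −69 and −99 mm, all flat. Before seating the rake, I'll check whether it has slipped in the grip.

```bash
python3 - <<'E'
from h import *
arm.reach([.49297,-.3032,.20],quat(-.037)); arm.wait(.2)
c=arm.capture("wrist"); b=cv2.imread("pics/w4.png"); a=c["img"][:,:,::-1]
g=lambda i:cv2.cvtColor(np.ascontiguousarray(i[40:320,220:430]),cv2.COLOR_BGR2GRAY).astype(np.float32)
cv2.imwrite("pics/cmp.png",np.hstack([b[40:340,180:460],a[40:340,180:460]]))
print(cv2.phaseCorrelate(g(b),g(a)),F(),arm.current_time())
E
```

```text
((-0.2706728333097743, -0.018149388881312234), 0.8563181100558842) [ 0.0226427 -0.2764889 -1.8884982] 30.0833
```

View pics/cmp.png

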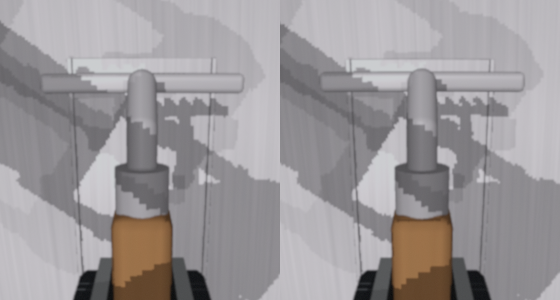

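The rake sits the same in the grip before and after (shift under 0.3 px), so it hasn't slipped. I'll seat it at the original pose.

```bash
python3 - <<'E'
from h import *
arm.line_to([.4929,-.3032,.098],rate=.1)
r=arm.line_to([.4929,-.3032,.086],rate=.015,until_force=3); print(r,arm.current_eef_pos(),F())
arm.grip(.05); arm.wait(.3); arm.line_to([.4929,-.3032,.22],rate=.12); arm.wait(.3)
w=arm.capture("wrist"); np.save("w5.npy",w,allow_pickle=True)
hsv=cv2.cvtColor(w["img"],cv2.COLOR_RGB2HSV); print("handle",rect(w,cv2.inRange(hsv,(3,120,60),(20,255,255)),.116))
s=arm.capture("scene"); 
cv2.imwrite("pics/end.png",np.hstack([cv2.resize(w["img"],None,fx=.6,fy=.6),cv2.resize(s["img"][80:340,230:450],(244,288))])[:,:,::-1]); print(arm.current_time())
E
```

```text
True [ 0.4928634  -0.30304115  0.08781388] [0.76336881 0.7277028  3.92384411]
handle (array([ 0.490388  , -0.34242926]), array([145.4967804 ,  18.37872314]), 88.04227447509766)
34.3333
```

View pics/end.png

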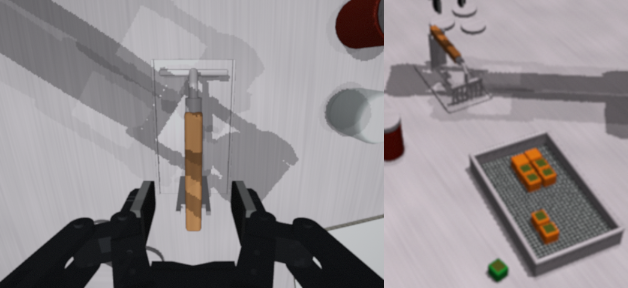

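The rake is level in its fork, and its handle centre is within 1 mm of where it started. The chunks are unchanged, so I'm handing in.

```bash
python3 -c "
from rig import arm
arm.close_job(); print(arm.current_time())"
```

```text
the job is handed in; nothing more can be done
the job is handed in; nothing more can be done
```

I raked the squash into a single layer, set the rake back on its stand and handed the job in at about 34 s of the 64 s allowed. No verdict is reported, so what follows is from my own checks.

- **Raking:** I probed the mesh at both ends (it falls about 2.7 mm per 100 mm). I then nudged the two top chunks off the heap with the tines held above the lower layer. One light stroke from y ≈ +131 mm to −22 mm left the last column of two at the heap end. The tines stayed on the mesh all the way.
- **Force:** the averaged readings during the stroke were 3.2 to 6.4 N. Single wrist-force readings scatter by about 0.9 N, so brief peaks are less certain.
- **Chunks:** all eight lie flat. Two are at about y = +95 and +60 mm, two at −39, two at −69 and two at −99 mm. That gives two in the heap-end third, two in the middle and four in the far third, with about 15 mm to spare on the limits. The row positions at −39, −69 and −99 mm come from the group's centre and extent, because the camera mask merged those six chunks into one patch.
- **Rake:** it had not slipped in the grip. Its handle is within about 1 mm of where it started, with the tail in the fork and the gripper clear of it.
- **Bystanders:** I kept the arm's path away from the jars and the bowl, and both jars look undisturbed in the last pictures. I didn't measure their positions again, and the bowl was outside the final crop.

One reading disagreed: the drip plate's centre came out about 15 mm from the rake's grip. The bracket's position matched the rake's starting pose, so I took that pose as the seat.

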